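# Slide a drilled plate out to the pointer and hold it from tipping

## Robot

A 6-joint arm with a two-finger parallel gripper is mounted at the origin on a cart in front of the work surface, level with it; the furniture and walls round the work are solid. World frame = base frame: x ahead of the robot, y to its left, z up, the work surface at z = 0. Lengths are in m, angles in degrees, forces in N, time in s.
With the tool pointing down it reaches from about 0.4 to 0.825 m from the base axis. Payload 7 kg.
Tool frame: the origin (TCP) lies between the finger pads; the fingertips stand 25 mm ahead of it and the grasp point (between the pads) lies 6 mm ahead of it; z points along the fingers, y is the line along which they close (so a half turn about z gives the same grasp; the last joint's range is limited). The gripper opens to 88 mm and grips with 3 to 60 N. Pads are 19 mm wide; open, the fingers measure 130 mm over their backs; the gripper's body (78 mm by 193 mm) begins 47 mm behind the grasp point.
Start: joints at [87.726, 20.546, 0.682, 0, -70.136, -16.507], TCP at [0.217, 0.639, 0.252] pointing down, gripper open.
Joint ranges: [-176.03, 176.03], [-82.01, 121.73], [-58.28, 71.71], [-173.87, 95.51], [-174.79, -0.11], [-173.66, 173.66]. Speed limits (degrees/s): [136.94, 136.94, 172.46, 180, 180, 180].

## Interface

Orientations are given as [roll, pitch, yaw] about the fixed x, y, z axes, in that order (R = Rz(yaw) Ry(pitch) Rx(roll)).
In Python, from plant import status, optics, job gives the robot as it stands. The module is installed in compiled form; this text tells all that it offers.
- The arm moves only by the tool advance, called as name(argument=value, ...), one argument or row to a line, values as JSON. Schema: {"type":"object","properties":{"motion":{"type":"array","items":{"type":"object","properties":{"tx":{"type":"number"},"ty":{"type":"number"},"tz":{"type":"number"},"spin":{"type":"number"},"finger_gap":{"type":"number"}},"additionalProperties":false,"required":["finger_gap"]},"minItems":1,"maxItems":8},"only":{"type":"string"},"quiet":{"type":"boolean"},"lines":{"type":"string"}},"required":["motion"],"additionalProperties":false}. motion is a list of rows, 1 to 8 of them, each an object with the fields tx, ty, tz (the shift in m), spin (a turn about the tool's z in degrees), finger_gap (the finger opening in m); a field left out counts as zero (the opening has to be given); each row is the pose to reach, as a shift and turn from the pose commanded when the call began, along the tool's axes at that moment; what a row does not reach only later rows make up. A row lasts 1/8 s, in which the tool goes at most 0.0625 m and 10.7 degrees, less where a joint would pass 70% of its speed; a pose out of reach is approached as far as the arm can. The fingers move at their own pace and stop on an object; the grip force is fixed at half the most. Time passes only in rows, so rows that do not move let the fingers close. The tool returns the time, the measured TCP pose, the force, the opening and the grip force at its end. only (a regular expression) keeps the lines of the reply that match it, lines (a string "A,B") keeps lines A to B, and quiet returns only ok. Input that does not fit is refused with a message, and nothing moves.
- status.get_obs(): the state, without advancing time (a new reading comes with each control period).
- optics.snapshot(name): name is "side" or "top"; returns a dict with "frame" (400x640x3 uint8, red, green, blue), "z_map" (400x640 float32, m along the optical axis (not along the pixel's ray), 0 where there is no reading), "fovy" (degrees; the focal length in pixels is half the picture's height over the tangent of half this angle, whatever the lens; pixels are square), "cx", "cy" (the principal point, pixels), "R" (3x3) and "t" (3): a world point X has camera coordinates R X + t. Camera axes: x right, y down, z forward; pixel columns grow to the right and rows downward; lengths in m; the calibration is good to about 2 mm. A picture is of the moment at which its call begins.
- job.close_job(): hands the job in; it is judged then, once.
The state is a dict: "clock": time; "joint_pos": joint angles; "qvel": joint speeds; "tau": joint torques, N m; "tool_pos": TCP position; "orientation": TCP orientation; "force": force on the tool from outside, world axes, zero at the start; "moment": the same for the moment, N m; "opening": finger opening in m; "gripper_force": force on a finger pad.
Only numpy, scipy, OpenCV 4.12 (cv2) and the standard library are available. Lean on these libraries where they do the work, as an engineer would, in place of code of your own. Each camera call takes 0.05 s, during which the arm holds its last target. There are 200 camera calls.

## Task

Pick up the drilled plate, turn it so that its drilled end points the same way as the riser block's front, and lay it flat on the block with its long edge against the fence and its drilled end only a little past the block's front edge. Then, without lifting it off the block, slide it outward along the fence until its end is level with the pointer's tip; there it would tip over by itself, so do not let go: the program finishes while the gripper still holds the plate, level and still, ready for a screw to be put in from below. Do not let the plate tip, and leave the other things where they are.

Things in the scene. Friction and masses are not known exactly. Their poses are not given: they have to be found in the camera images.
- drilled_plate: loose aluminium plate, 200 x 60 x 10 mm, about 0.4 kg, flat on the table left of the block, rib up. Origin: centre of its underside; z up, x along its length to the drilled end (holes of 22 and 10 mm). On the other half a grip rib to pinch: x = -85 to -10 mm, 14 mm wide (y = -7 to +7), top 42 mm above the underside. Centre of mass at x = -13 mm
- plate_end (a point): middle of the lower edge of the plate's drilled end (x = +100 mm, y = 0, z = 0 in the plate's frame)
- riser_block: fixed dark steel block, 140 x 90 mm, flat deck 60 mm above the table, foot flange 156 x 98 x 8 mm. Origin: centre of its underside; x points outward over its front edge (x = +70 mm), roughly to the robot. Fence strip on the deck along x (-68 to +52 mm), inner face y = +32 mm, 8 mm high: a plate against it has its centre line at y = +2 mm, plate x along block x
- pointer_stand: fixed small stand 130 to 150 mm out from the block's front edge, on the fence's side; axes parallel to the block's. Origin on the table, at the tip's x, y = 0 on the block's centre line. Foot 44 x 40 x 10 mm and post 90 mm high at y = +87 mm. The plate's drilled end belongs at x = 0 in this frame
- pointer_tip (a point): tip of the level pointer, 65 mm above the table, 12 mm beside the edge of a plate that lies against the fence (x = 0, y = +44 mm in the stand's frame)
- solder_reel: reel of solder, 62 mm across, 45 mm high, loose bystander; origin: centre of its underside
- nozzle_block: dark block with upright nozzles, 36 x 70 x 40 mm, loose bystander; origin: centre of its underside
- paste_jar: jar with a round screw cap, 58 mm across, 50 mm high, loose bystander to the right of the block; origin: centre of its underside
- circuit_board: bare circuit board, 55 x 80 x 19 mm, loose bystander behind the block; origin: centre of its underside

How it is judged:
By the outcome, as a careful person would: the job done as asked, in the order asked, and still so for the second after the job is handed in, while the arm keeps its last pose, push and grip.
It also fails if it takes over 48 s, if anything falls off the work surface, if the arm or the gripper's body presses on something with over 40 N, if the wrist force passes 120 N, or if a joint passes its speed limit or range.

## Working session

There is one attempt and no reset: what is moved stays moved. The work goes in short steps, Python scripts to look and compute and a tool call to move; the robot and the scene stay as the last step left them, time stands still between calls to the robot, and variables do not carry over. Pictures are saved under pics/ and viewed, at most 10 in all, crops included, and the job is handed in when it is done.

```bash
mkdir -p pics; cat > h.py <<'E'
import numpy as np, cv2
from plant import status, optics, job
def snap(n):
    s=optics.snapshot(n); f=200/np.tan(np.radians(s['fovy'])/2); s['f']=f; return s
def save(s,name): cv2.imwrite('pics/'+name+'.png',cv2.cvtColor(s['frame'],cv2.COLOR_RGB2BGR))
def cloud(s):
    v,u=np.mgrid[:400,:640]; z=s['z_map'].astype(float)
    P=np.stack([(u-s['cx'])/s['f']*z,(v-s['cy'])/s['f']*z,z],-1)
    W=(P-s['t'])@s['R']; W[z==0]=np.nan; return W
def ray(s,u,v,h):
    d=np.array([(u-s['cx'])/s['f'],(v-s['cy'])/s['f'],1.])@s['R']; c=-s['R'].T@s['t']
    return c+d*(h-c[2])/d[2]
def proj(s,X):
    p=s['R']@np.array(X)+s['t']; return p[:2]/p[2]*s['f']+[s['cx'],s['cy']]
E
python3 - <<'E'
from h import *
for n in('top','side'):
    s=snap(n); save(s,n+'1'); print(n,s['f'],s['cx'],s['cy'],-s['R'].T@s['t'],(s['z_map']>0).mean()); np.savez(n+'1.npz',**s)
o=status.get_obs(); print(o)
E
```

```text
top 391.3607646495155 324.0391484522486 198.6783322217526 [ 0.46602831 -0.09753628  1.03993493] 0.9961484375
side 493.5545701811367 320.03528905232093 204.97606562523873 [ 1.43552342 -0.1744865   0.91911136] 0.995875
{'clock': 0.1, 'joint_pos': array([ 8.77240010e+01,  2.05875693e+01,  6.39383462e-01, -1.82817625e-02,
       -7.01367198e+01, -1.65078200e+01]), 'qvel': array([ 0.04043673, -0.19282987,  0.17189047,  0.10041932, -0.01982458,
        0.01622485]), 'tau': array([-6.42896557e-04, -5.84163487e+01,  2.93753636e+01,  7.01544687e+00,
        1.01653661e-02, -5.69351960e-05]), 'tool_pos': array([0.2172288 , 0.6386634 , 0.25071469]), 'orientation': array([ 1.79913710e+02, -7.64934280e-03, -1.87900377e+01]), 'force': array([-0.17169548,  0.71135358,  0.1232669 ]), 'moment': array([ 0.01469363,  0.0387126 , -0.04998764]), 'gripper_force': 0.0, 'opening': 0.08758635739722283}
```

View pics/top1.png

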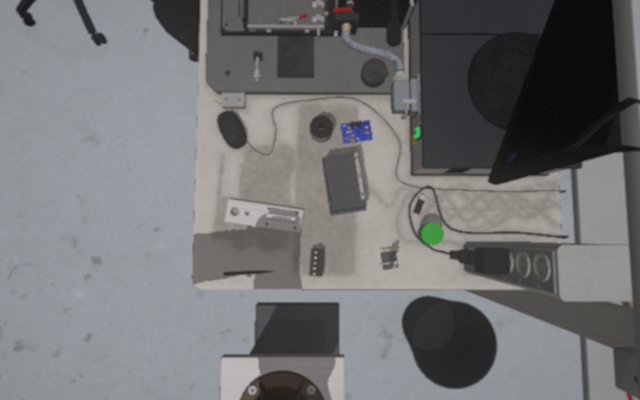

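View pics/side1.png

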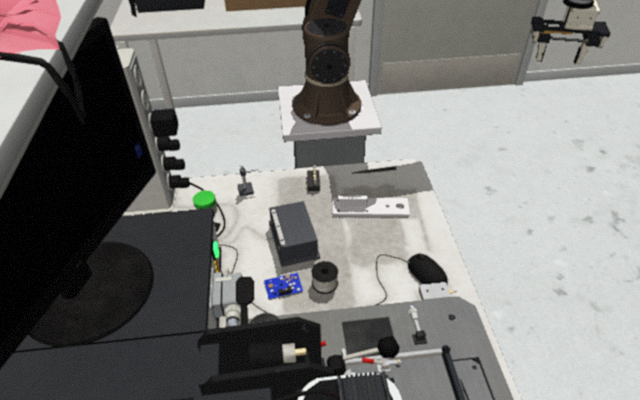

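```bash
python3 - <<'E'
from h import *
for n in('top','side'):
    s=dict(np.load(n+'1.npz')); W=cloud(s)
    X,Y,Z=W[...,0],W[...,1],W[...,2]
    def rect(name,m):
        m=m.astype(np.uint8); k,l,st,c=cv2.connectedComponentsWithStats(m)
        for i in range(1,k):
            if st[i,4]<25: continue
            p=W[l==i]; r=cv2.minAreaRect((p[:,:2]*1000).astype(np.float32)); print(n,name,st[i],np.round(p.mean(0)*1000,1),'rect',np.round(r[0],1),np.round(r[1],1),round(r[2],1))
    t=(abs(Z)<.02)&(X>.3)&(X<.7); print('table z',np.nanmedian(Z[t]))
    R=(X>.28)&(X<.75)&(Y>-.35)&(Y<.3)
    rect('deck',R&(Z>.052)&(Z<.064))
    rect('fence',R&(Z>.065)&(Z<.075))
    rect('plate',R&(Z>.006)&(Z<.016))
    rect('rib',R&(Z>.033)&(Z<.05))
    rect('high',R&(Z>.075)&(Z<.15))
s=dict(np.load('top1.npz'))
cv2.imwrite('pics/c1.png',cv2.cvtColor(cv2.resize(s['frame'][130:290,210:410],None,fx=4,fy=3.75,interpolation=2)[:600],cv2.COLOR_RGB2BGR))
E
```

```text
table z -0.00039570201574991217
top deck [415 146   3  26  37] [ 654.3 -340.4   57.7] rect [ 655.8 -340.2] [65.8  2.9] 1.5
top deck [ 324  152   43   59 1722] [ 595.5 -156.2   59.3] rect [ 598.  -160.9] [140.2  89.5] 8.7
top fence [354 152  12  47 166] [ 611.8 -196.2   67.5] rect [ 611.3 -196.5] [118.3  10.2] 8.6
top fence [377 259  21  10  59] [ 392.2 -270.6   69. ] rect [ 396.1 -263.9] [46.9 23.2] 76.2
top plate [225 126  26  22  74] [710.4 113.7  11.9] rect [712.1 118.1] [49.3 60.5] 39.5
top plate [409 195   7  17  33] [ 546.5 -339.4    8.5] rect [ 546.4 -338.9] [ 8.7 44.5] 69.8
top plate [ 225  199   79   33 1426] [512.8  51.3   9.5] rect [512.7  49.3] [200.3  60. ] 81.9
top plate [330 207  37   8  92] [ 525.2 -169.6    8.1] rect [ 525.3 -171.7] [13.4 96.1] 3.9
top plate [381 251  17  12 124] [ 406.9 -276.9    9.5] rect [ 405.9 -278.6] [24.2 40. ] 10.0
top plate [383 264  10   6  43] [ 379.8 -273.8    9.8] rect [ 380.5 -274. ] [14.3 21.4] 13.3
top plate [224 271  28   5  81] [363.1 117.    8.2] rect [363.1 116.4] [ 9.  70.2] 2.8
top rib [310 123  24  16 253] [732.  -99.9  43.8] r
[... 1383 characters left out ...]
 21  14  98] [ 734.2 -178.1    7.5] rect [ 731.1 -176.4] [36.6 43.9] 11.0
side plate [266 280  14   9  47] [ 738.8 -217.1    7.4] rect [ 738.5 -215.9] [29.7 20.9] 85.4
side rib [314 165   3  17  38] [397.8 -81.   38.3] rect [394.2 -80.1] [ 5.6 63.9] 83.8
side rib [339 195  29   8 170] [511.2   7.9  40.6] rect [511.    6.9] [73.1 18.5] 82.3
side rib [279 243  39  12 182] [ 668.4 -147.9   41.3] rect [ 668.9 -150.2] [90.5 22.4] 85.5
side rib [418 253  18  13  69] [733.2 137.2  36. ] rect [732.9 140.2] [40.2 25.6] 14.7
side rib [312 261  27  14 262] [734.4 -95.6  45.1] rect [732.3 -95.4] [35.4 59.1] 0.1
side high [211 217   9  53 237] [ 702.5 -331.5  114.7] rect [ 688.5 -329.3] [122.6  14.6] 0.1
```

View pics/c1.png

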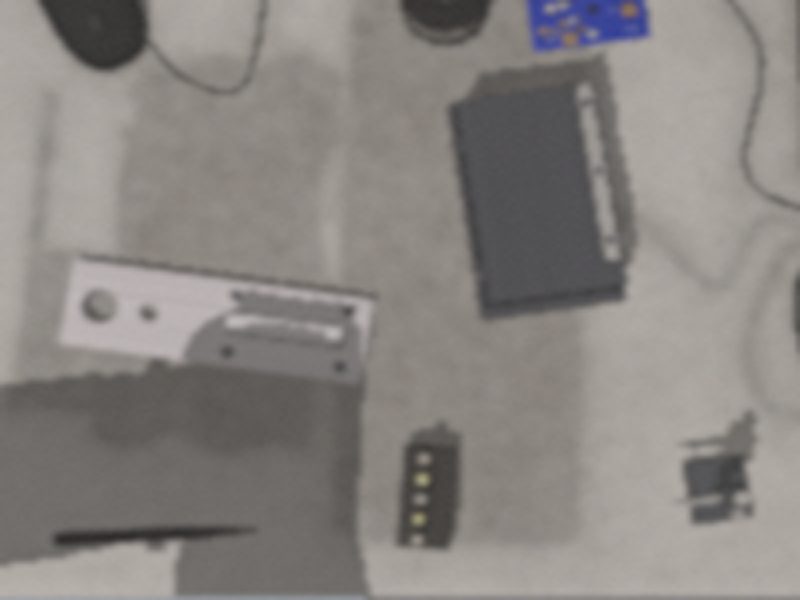

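```bash
python3 - <<'E'
from h import *
a=dict(np.load('top1.npz'));b=dict(np.load('side1.npz'))
A=cv2.resize(a['frame'][235:280,360:410],None,fx=8,fy=8,interpolation=0)
B=cv2.resize(b['frame'][157:202,225:275],None,fx=8,fy=8,interpolation=0)
cv2.imwrite('pics/c2.png',cv2.cvtColor(np.hstack([A,B]),cv2.COLOR_RGB2BGR))
for s,(r,c) in((a,(240,360)),(b,(157,225))):
    W=cloud(s)[r:r+40,c:c+50]; m=(W[...,2]>.05)&(W[...,2]<.13)
    for v,u in zip(*np.nonzero(m)):
        if W[v,u,2]<.1: print(u+c,v+r,np.round(W[v,u]*1000).astype(int),end=' ')
    print()
E
```

```text
395 258 [ 405 -284   61] 390 259 [ 402 -271   63] 391 259 [ 403 -273   67] 392 259 [ 403 -275   70] 393 259 [ 403 -277   71] 394 259 [ 403 -280   70] 395 259 [ 403 -282   71] 396 259 [ 403 -284   72] 390 260 [ 400 -271   63] 391 260 [ 400 -272   71] 392 260 [ 400 -275   69] 393 260 [ 401 -277   72] 394 260 [ 401 -278   78] 395 260 [ 401 -281   78] 396 260 [ 401 -284   72] 397 260 [ 400 -288   68] 390 261 [ 397 -272   59] 391 261 [ 398 -272   70] 392 261 [ 398 -275   67] 393 261 [ 398 -276   77] 394 261 [ 399 -276   88] 395 261 [ 399 -279   90] 396 261 [ 399 -282   85] 397 261 [ 399 -284   89] 385 262 [ 395 -258   65] 386 262 [ 395 -261   66] 387 262 [ 395 -263   66] 388 262 [ 395 -266   65] 390 262 [ 395 -270   68] 391 262 [ 396 -272   70] 392 262 [ 396 -275   71] 393 262 [ 396 -275   82] 394 262 [ 397 -276   88] 395 262 [ 397 -279   89] 396 262 [ 397 -281   90] 397 262 [ 397 -284   86] 380 263 [ 393 -246   63] 382 263 [ 393 -251   67] 383 263 [ 393 -253   68] 384 263 [ 393 -256   67] 385 263 [ 393 -258   67] 386 263 [ 393 -260   68] 387 263 [ 393 -263   65] 388 263 [ 393 -265   68] 
[... 2550 characters left out ...]
 250 171 [ 395 -256   63] 240 172 [ 401 -283   68] 241 172 [ 404 -280   70] 242 172 [ 407 -277   72] 243 172 [ 406 -274   71] 244 172 [ 406 -272   71] 245 172 [ 401 -269   66] 246 172 [ 403 -267   68] 241 173 [ 405 -280   67] 242 173 [ 403 -278   65] 243 173 [ 404 -275   65] 244 173 [ 405 -272   66] 245 173 [ 406 -269   66] 246 173 [ 406 -267   67] 241 174 [ 403 -281   62] 242 174 [ 405 -278   64] 243 174 [ 406 -275   64] 244 174 [ 401 -273   59] 245 174 [ 406 -270   64] 246 174 [ 405 -267   62] 242 175 [ 406 -278   61] 243 175 [ 404 -276   58] 244 175 [ 403 -273   57] 245 175 [ 399 -271   54] 242 176 [ 400 -279   52] 243 176 [ 400 -277   52] 245 176 [ 400 -271   52] 244 177 [ 404 -274   51]
```

View pics/c2.png

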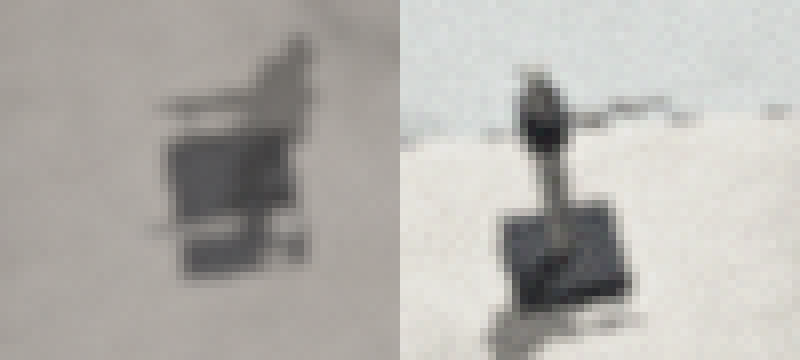

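```bash
cat >> h.py <<'E'
def go(x,y,z,yaw):
    o=status.get_obs(); p=o['tool_pos']; a=np.radians(o['orientation'][2])
    d=np.array([x,y,z])/1000-p; c,s=np.cos(a),np.sin(a)
    t=-((yaw-np.degrees(a)+180)%360-180)
    print('clock',round(o['clock'],2),'pos',np.round(p*1000,1),'rpy',np.round(o['orientation'],2),'F',np.round(o['force'],1),'M',np.round(o['moment'],2),'op',round(o['opening'],4),'g',round(o['gripper_force'],1),'j',np.round(o['joint_pos'],0))
    print('tool delta mm',np.round([d[0]*c+d[1]*s,d[0]*s-d[1]*c,-d[2]],4)*1000,'turn',round(t,2))
E
python3 -c "
from h import *
go(511.7,29.6,150,-98.1)
W=cloud(dict(np.load('side1.npz')));m=(W[...,2]>.1)&(W[...,0]>.35)&(W[...,0]<.75)&(W[...,1]<-.2);print(np.nanmax(W[m][:,1]))"
```

```text
clock 0.1 pos [217.2 638.7 250.7] rpy [ 1.7991e+02 -1.0000e-02 -1.8790e+01] F [-0.2  0.7  0.1] M [ 0.01  0.04 -0.05] op 0.0876 g 0.0 j [ 88.  21.   1.  -0. -70. -17.]
tool delta mm [475.  481.8 100.7] turn 79.31
-0.32192108054641877
```

advance(
  motion=[
    {"tx":0.05, "ty":0.05, "spin":10, "finger_gap":0.088},
    {"tx":0.09, "ty":0.09, "tz":0.01, "spin":20, "finger_gap":0.088},
    {"tx":0.13, "ty":0.13, "tz":0.02, "spin":30, "finger_gap":0.088},
    {"tx":0.17, "ty":0.17, "tz":0.03, "spin":40, "finger_gap":0.088},
    {"tx":0.21, "ty":0.21, "tz":0.04, "spin":50, "finger_gap":0.088},
    {"tx":0.25, "ty":0.25, "tz":0.05, "spin":60, "finger_gap":0.088},
    {"tx":0.29, "ty":0.29, "tz":0.06, "spin":70, "finger_gap":0.088},
    {"tx":0.33, "ty":0.33, "tz":0.06, "spin":79, "finger_gap":0.088},
  ],
)

```text
clock: 1.1
tool_pos: [0.4235, 0.2183, 0.1908]
orientation: [180.0, -0.1, -98.1]
force: [2.2, 1.4, 0.4]
opening: 0.0875
gripper_force: 0.0
```

```bash
python3 -c "
from h import *
go(511.7,29.6,120,-98.1)"
```

```text
clock 1.1 pos [423.5 218.3 190.8] rpy [ 1.7995e+02 -6.0000e-02 -9.8080e+01] F [2.2 1.4 0.4] M [ 0.15 -0.22 -0.01] op 0.0875 g 0.0 j [ 51.   5. -29.  -0. -57. -59.]
tool delta mm [ 174.4 -113.8   70.8] turn 0.02
```

advance(
  motion=[
    {"tx":0.04, "ty":-0.03, "tz":0.01, "finger_gap":0.088},
    {"tx":0.08, "ty":-0.06, "tz":0.03, "finger_gap":0.088},
    {"tx":0.12, "ty":-0.085, "tz":0.05, "finger_gap":0.088},
    {"tx":0.155, "ty":-0.105, "tz":0.065, "finger_gap":0.088},
    {"tx":0.174, "ty":-0.114, "tz":0.071, "finger_gap":0.088},
    {"tx":0.174, "ty":-0.114, "tz":0.071, "finger_gap":0.088},
    {"tx":0.174, "ty":-0.114, "tz":0.071, "finger_gap":0.088},
  ],
)

```text
clock: 1.98
tool_pos: [0.5129, 0.0328, 0.1206]
orientation: [-180.0, 0.0, -97.8]
force: [-0.7, 0.2, -0.3]
opening: 0.0878
gripper_force: 0.0
```

```bash
python3 - <<'E'
from h import *
go(511.7,29.6,38,-98.1)
A=snap('top');B=snap('side')
a=A['frame'][160:260,220:360];b=B['frame'][130:230,290:430]
cv2.imwrite('pics/c3.png',cv2.cvtColor(np.vstack([cv2.resize(x,(420,300),interpolation=2) for x in(a,b)]),cv2.COLOR_RGB2BGR))
E
```

```text
clock 1.98 pos [512.9  32.8 120.6] rpy [-180.     0.   -97.8] F [-0.7  0.2 -0.3] M [ 0.12 -0.03 -0.03] op 0.0878 g 0.0 j [ 26.  13. -29.  -0. -48. -33.]
tool delta mm [ 3.3  0.7 82.6] turn 0.3
```

View pics/c3.png

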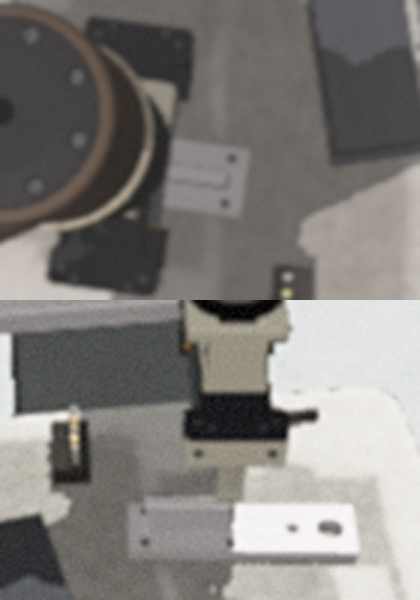

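Gripper hovers over the rib (side crop: finger at (230,480), rib end near (232,500)), aligned with the plate. Descending.

advance(
  motion=[
    {"tx":0.003, "ty":0.001, "tz":0.04, "finger_gap":0.088},
    {"tx":0.003, "ty":0.001, "tz":0.07, "finger_gap":0.088},
    {"tx":0.003, "ty":0.001, "tz":0.081, "finger_gap":0.088},
    {"tx":0.003, "ty":0.001, "tz":0.081, "finger_gap":0.088},
    {"tx":0.003, "ty":0.001, "tz":0.081, "finger_gap":0.088},
  ],
)

```text
clock: 2.7
tool_pos: [0.5123, 0.0302, 0.0407]
orientation: [-179.9, 0.0, -97.7]
force: [-0.3, -0.1, 0.0]
opening: 0.0873
gripper_force: 0.0
```

```bash
python3 -c "
from h import *
go(511.7,29.6,39,-98.1)"
```

```text
clock 2.7 pos [512.3  30.2  40.7] rpy [-1.7991e+02  5.0000e-02 -9.7740e+01] F [-0.3 -0.1  0. ] M [ 0.11 -0.08  0.02] op 0.0873 g 0.0 j [ 25.  19. -34.   0. -36. -33.]
tool delta mm [0.7 0.5 1.7] turn 0.36
```

advance(
  motion=[
    {"tz":0.002, "finger_gap":0.088},
    {"tz":0.002, "finger_gap":0.05},
    {"tz":0.002, "finger_gap":0.02},
    {"tz":0.002, "finger_gap":0.005},
    {"tz":0.002, "finger_gap":0.005},
    {"tz":0.002, "finger_gap":0.005},
    {"tz":0.002, "finger_gap":0.005},
    {"tz":0.002, "finger_gap":0.005},
  ],
)

```text
clock: 3.7
tool_pos: [0.5115, 0.0297, 0.0375]
orientation: [180.0, -0.0, -97.8]
force: [-0.2, -0.3, -0.0]
opening: 0.0233
gripper_force: 0.0
```

advance(
  motion=[
    {"finger_gap":0.005},
    {"finger_gap":0.005},
  ],
)

```text
clock: 3.95
tool_pos: [0.5112, 0.0296, 0.0375]
orientation: [180.0, -0.0, -97.8]
force: [-1.2, 0.8, 1.1]
opening: 0.014
gripper_force: 30.0
```

```bash
python3 -c "
from h import *
go(511.7,29.6,130,-98.1)"
```

```text
clock 3.95 pos [511.2  29.6  37.5] rpy [ 1.7997e+02 -1.0000e-02 -9.7790e+01] F [-1.2  0.8  1.1] M [ 0.16  0.47 -0.04] op 0.014 g 30.0 j [ 25.  20. -34.  -0. -36. -33.]
tool delta mm [ -0.   -0.5 -92.5] turn 0.31
```

advance(
  motion=[
    {"tz":-0.01, "finger_gap":0.005},
    {"tz":-0.03, "finger_gap":0.005},
    {"tz":-0.06, "finger_gap":0.005},
    {"tz":-0.09, "finger_gap":0.005},
    {"tz":-0.11, "finger_gap":0.005},
    {"tz":-0.12, "finger_gap":0.005},
    {"tz":-0.12, "finger_gap":0.005},
  ],
)

```text
clock: 4.82
tool_pos: [0.5116, 0.0298, 0.158]
orientation: [-180.0, 0.0, -97.8]
force: [-0.2, -0.2, -3.5]
opening: 0.0136
gripper_force: 30.0
```

```bash
python3 -c "
from h import *
go(640.6,-149.5,150,8.7)"
```

```text
clock 4.83 pos [511.6  29.8 158. ] rpy [-1.7995e+02  4.0000e-02 -9.7790e+01] F [-0.2 -0.2 -3.5] M [0.05 0.02 0.  ] op 0.0136 g 30.0 j [ 25.  10. -27.  -0. -53. -33.]
tool delta mm [ 160.2 -152.1    8. ] turn -106.49
```

advance(
  motion=[
    {"tx":0.005, "ty":-0.005, "spin":-4, "finger_gap":0.005},
    {"tx":0.02, "ty":-0.02, "spin":-11, "finger_gap":0.005},
    {"tx":0.04, "ty":-0.038, "spin":-19, "finger_gap":0.005},
    {"tx":0.06, "ty":-0.057, "spin":-27, "finger_gap":0.005},
    {"tx":0.08, "ty":-0.076, "spin":-35, "finger_gap":0.005},
    {"tx":0.1, "ty":-0.095, "spin":-43, "finger_gap":0.005},
    {"tx":0.12, "ty":-0.114, "spin":-50, "finger_gap":0.005},
    {"tx":0.13, "ty":-0.124, "spin":-53, "finger_gap":0.005},
  ],
)

```text
clock: 5.82
tool_pos: [0.6167, -0.117, 0.1556]
orientation: [179.9, 0.1, -44.7]
force: [-0.4, -0.4, -4.4]
opening: 0.0138
gripper_force: 30.0
```

```bash
python3 -c "
from h import *
go(640.6,-149.5,150,8.7)"
```

```text
clock 5.83 pos [ 616.7 -117.   155.6] rpy [ 1.7988e+02  1.1000e-01 -4.4690e+01] F [-0.4 -0.4 -4.4] M [ 0.03 -0.03 -0.02] op 0.0138 g 30.0 j [  7.  20. -13.  -0. -57.  38.]
tool delta mm [39.9  6.2  5.6] turn -53.39
```

advance(
  motion=[
    {"tx":0.005, "ty":0.001, "spin":-6, "finger_gap":0.005},
    {"tx":0.012, "ty":0.002, "spin":-15, "finger_gap":0.005},
    {"tx":0.02, "ty":0.003, "spin":-24, "finger_gap":0.005},
    {"tx":0.027, "ty":0.004, "spin":-33, "finger_gap":0.005},
    {"tx":0.034, "ty":0.005, "spin":-42, "finger_gap":0.005},
    {"tx":0.04, "ty":0.006, "spin":-50, "finger_gap":0.005},
    {"tx":0.04, "ty":0.006, "tz":0.003, "spin":-53.4, "finger_gap":0.005},
    {"tx":0.04, "ty":0.006, "tz":0.005, "spin":-53.4, "finger_gap":0.005},
  ],
)

```text
clock: 6.82
tool_pos: [0.6402, -0.1484, 0.1507]
orientation: [-180.0, 0.2, 8.6]
force: [0.6, -0.2, -5.4]
opening: 0.0139
gripper_force: 30.0
```

advance(
  motion=[
    {"tz":0.015, "finger_gap":0.005},
    {"tz":0.025, "finger_gap":0.005},
    {"tz":0.025, "finger_gap":0.005},
  ],
)

```text
clock: 7.2
tool_pos: [0.64, -0.1483, 0.1258]
orientation: [-180.0, 0.2, 8.6]
force: [-0.6, -0.8, -3.8]
opening: 0.0136
gripper_force: 30.0
```

```bash
python3 - <<'E'
from h import *
go(640.6,-149.5,125,8.7)
A=snap('top');B=snap('side')
np.savez('top2.npz',**A);np.savez('side2.npz',**B)
a=A['frame'][130:260,290:430];b=B['frame'][150:270,220:360]
cv2.imwrite('pics/c4.png',cv2.cvtColor(np.hstack([cv2.resize(x,(400,400),interpolation=2) for x in(a,b)]),cv2.COLOR_RGB2BGR))
E
```

```text
clock 7.2 pos [ 640.  -148.3  125.8] rpy [-1.7997e+02  1.6000e-01  8.5900e+00] F [-0.6 -0.8 -3.8] M [ 0.03 -0.01  0.07] op 0.0136 g 30.0 j [  4.  25. -11.  -0. -55.  95.]
tool delta mm [0.5 1.3 0.8] turn -0.11
```

View pics/c4.png

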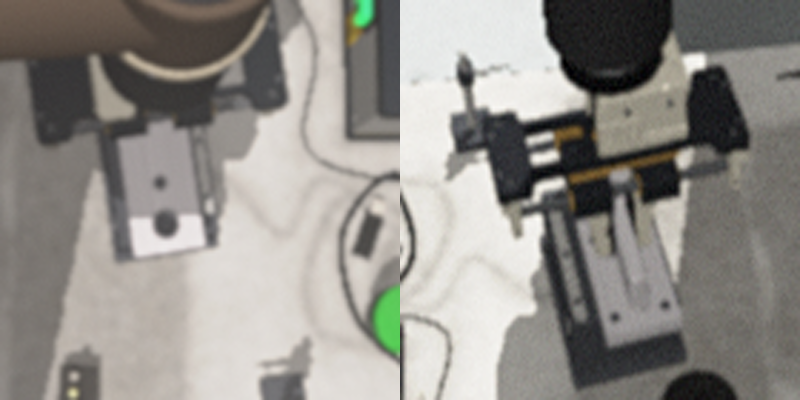

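Plate hovers over the deck, drilled end to the front (top crop end at (170,255)), fence strip just to its right (205,170). Now measure it against the block.

```bash
cat >> h.py <<'E'
def meas(s,name,zlo,zhi):
    C={'top':(598.,-161.7),'side':(601.5,-157.7)}[name]
    W=cloud(s)*1000; a=np.radians(188.7); d=W[...,:2]-C
    bx=d[...,0]*np.cos(a)+d[...,1]*np.sin(a); by=-d[...,0]*np.sin(a)+d[...,1]*np.cos(a)
    m=(W[...,2]>zlo)&(W[...,2]<zhi)&(bx>-150)&(bx<260)&(abs(by)<45)
    k,l,st,_=cv2.connectedComponentsWithStats(m.astype(np.uint8)); i=1+st[1:,4].argmax(); m=l==i
    x,y,z=bx[m],by[m],W[...,2][m]
    G=np.linalg.lstsq(np.c_[x,y,np.ones(len(x))],z,rcond=None)[0]
    r=cv2.minAreaRect(np.c_[x,y].astype(np.float32))
    print(name,'n',m.sum(),'bx',np.round(np.percentile(x,[0,1,99,100]),1),'by',np.round(np.percentile(y,[0,1,99,100]),1),'z',round(np.median(z),1),'slope',np.round(G[:2],3),'rect',np.round(r[0]+r[1]+(r[2],),1))
E
python3 - <<'E'
from h import *
meas(dict(np.load('top2.npz')),'top',85,107); meas(dict(np.load('side2.npz')),'side',85,107)
meas(dict(np.load('top1.npz')),'top',54,64)
E
```

```text
top n 920 bx [-23.4 -21.   78.8  79.4] by [-35.2 -34.9  24.2  24.9] z 97.7 slope [0.001 0.003] rect [ 28.   -5.2  60.  102.8  90. ]
side n 665 bx [-121.9 -121.1  -13.5   -4.6] by [-36.1 -34.8  24.7  25. ] z 99.5 slope [ 0.022 -0.014] rect [-63.4  -5.6  60.8 117.2  89.8]
top n 1708 bx [-70.3 -68.2  68.7  70. ] by [-45.  -44.3  37.6  44. ] z 59.3 slope [0.001 0.003] rect [-2.000e-01 -5.000e-01  1.403e+02  8.890e+01  1.000e-01]
```

advance(
  motion=[
    {"ty":0.0045, "finger_gap":0.005},
    {"ty":0.0045, "tz":0.01, "finger_gap":0.005},
    {"ty":0.0045, "tz":0.018, "finger_gap":0.005},
    {"ty":0.0045, "tz":0.024, "finger_gap":0.005},
    {"ty":0.0045, "tz":0.026, "finger_gap":0.005},
    {"ty":0.0045, "tz":0.026, "finger_gap":0.005},
  ],
)

```text
clock: 8.05
tool_pos: [0.6416, -0.1528, 0.1014]
orientation: [180.0, 0.0, 8.6]
force: [-0.5, -0.5, -4.0]
opening: 0.0135
gripper_force: 30.0
```

advance(
  motion=[
    {"tz":0.001, "finger_gap":0.005},
    {"tz":0.002, "finger_gap":0.005},
    {"tz":0.002, "finger_gap":0.005},
  ],
)

```text
clock: 8.43
tool_pos: [0.6416, -0.1528, 0.0996]
orientation: [-180.0, -0.0, 8.6]
force: [-0.5, 0.3, -3.3]
opening: 0.0136
gripper_force: 30.0
```

```bash
python3 -c "
from h import *
go(640.6,-149.5,98,8.7)"
```

```text
clock 8.43 pos [ 641.6 -152.8   99.6] rpy [-180.     -0.      8.62] F [-0.5  0.3 -3.3] M [-0.06 -0.04  0.03] op 0.0136 g 30.0 j [  4.  26. -12.  -0. -52.  95.]
tool delta mm [-0.5 -3.4  1.6] turn -0.08
```

advance(
  motion=[
    {"tz":0.001, "finger_gap":0.005},
    {"tz":0.001, "finger_gap":0.005},
    {"tz":0.001, "finger_gap":0.005},
  ],
)

```text
clock: 8.8
tool_pos: [0.6416, -0.1528, 0.0986]
orientation: [180.0, 0.0, 8.6]
force: [-0.1, -0.2, -3.4]
opening: 0.0136
gripper_force: 30.0
```

advance(
  motion=[
    {"tz":0.001, "finger_gap":0.005},
    {"tz":0.001, "finger_gap":0.005},
    {"tz":0.001, "finger_gap":0.005},
  ],
)

```text
clock: 9.18
tool_pos: [0.6417, -0.1528, 0.0976]
orientation: [180.0, -0.0, 8.6]
force: [-0.3, 0.1, -3.0]
opening: 0.0138
gripper_force: 30.0
```

advance(
  motion=[
    {"tz":0.001, "finger_gap":0.005},
    {"tz":0.001, "finger_gap":0.005},
    {"tz":0.001, "finger_gap":0.005},
  ],
)

```text
clock: 9.55
tool_pos: [0.6417, -0.1528, 0.0975]
orientation: [180.0, -0.0, 8.6]
force: [-4.2, 1.7, 5.3]
opening: 0.0133
gripper_force: 30.0
```

```bash
python3 -c "
from h import *
go(640.6,-149.5,98,8.7)"
```

```text
clock 9.55 pos [ 641.7 -152.8   97.5] rpy [ 1.7998e+02 -3.0000e-02  8.6300e+00] F [-4.2  1.7  5.3] M [0.57 1.21 0.01] op 0.0133 g 30.0 j [  4.  26. -12.   0. -52.  95.]
tool delta mm [-0.6 -3.4 -0.5] turn -0.07
```

advance(
  motion=[
    {"ty":0.001, "finger_gap":0.005},
    {"ty":0.001, "finger_gap":0.005},
  ],
)

```text
clock: 9.8
tool_pos: [0.6421, -0.1535, 0.0975]
orientation: [180.0, -0.1, 8.6]
force: [-2.7, 3.2, 5.0]
opening: 0.0138
gripper_force: 30.0
```

advance(
  motion=[
    {"ty":0.001, "finger_gap":0.005},
    {"ty":0.001, "finger_gap":0.005},
  ],
)

```text
clock: 10.05
tool_pos: [0.6425, -0.1544, 0.0975]
orientation: [180.0, -0.1, 8.6]
force: [-2.0, 3.4, 5.0]
opening: 0.0139
gripper_force: 30.0
```

advance(
  motion=[
    {"ty":0.001, "finger_gap":0.005},
    {"ty":0.001, "finger_gap":0.005},
  ],
)

```text
clock: 10.3
tool_pos: [0.6425, -0.1546, 0.0976]
orientation: [-180.0, -0.1, 8.6]
force: [-2.0, 8.2, 8.1]
opening: 0.0139
gripper_force: 30.0
```

```bash
python3 - <<'E'
from h import *
go(640.6,-149.5,98,8.7)
meas(snap('top'),'top',62,79);meas(snap('side'),'side',62,79)
E
```

```text
clock 10.3 pos [ 642.5 -154.6   97.6] rpy [-1.7995e+02 -9.0000e-02  8.6400e+00] F [-2.   8.2  8.1] M [ 2.78  1.13 -0.11] op 0.0139 g 30.0 j [  3.  26. -12.  -0. -52.  95.]
tool delta mm [-1.1 -5.3 -0.4] turn -0.06
top n 971 bx [-24.8 -21.7  76.8  77.8] by [-33.8 -28.5  40.7  42.9] z 69.1 slope [ 0.001 -0.014] rect [ 26.8   4.5  75.5 103.4  88.1]
side n 746 bx [-123.2 -121.5   -0.6    8.5] by [-31.2 -28.8  40.9  42.7] z 70.0 slope [ 0.    -0.022] rect [-56.7   4.9 132.4  73.    1.7]
```

advance(
  motion=[
    {"tx":-0.003, "ty":-0.0003, "finger_gap":0.005},
    {"tx":-0.009, "ty":-0.0003, "finger_gap":0.005},
    {"tx":-0.017, "ty":-0.0003, "finger_gap":0.005},
    {"tx":-0.025, "ty":-0.0003, "finger_gap":0.005},
    {"tx":-0.033, "ty":-0.0003, "finger_gap":0.005},
    {"tx":-0.039, "ty":-0.0003, "finger_gap":0.005},
    {"tx":-0.04, "ty":-0.0003, "finger_gap":0.005},
    {"tx":-0.04, "ty":-0.0003, "finger_gap":0.005},
  ],
)

```text
clock: 11.4
tool_pos: [0.605, -0.1602, 0.0978]
orientation: [-180.0, -0.3, 8.7]
force: [3.7, 7.4, 1.9]
opening: 0.014
gripper_force: 30.0
```

```bash
python3 -c "
from h import *
go(640.6,-149.5,98,8.7)"
```

```text
clock 11.4 pos [ 605.  -160.2   97.8] rpy [-180.     -0.31    8.67] F [3.7 7.4 1.9] M [ 2.67 -1.01 -0.05] op 0.014 g 30.0 j [  3.  24. -17.  -0. -49.  96.]
tool delta mm [36.8 -5.3 -0.2] turn -0.03
```

advance(
  motion=[
    {"tx":-0.004, "finger_gap":0.005},
    {"tx":-0.01, "finger_gap":0.005},
    {"tx":-0.018, "finger_gap":0.005},
    {"tx":-0.026, "finger_gap":0.005},
    {"tx":-0.034, "finger_gap":0.005},
    {"tx":-0.041, "finger_gap":0.005},
    {"tx":-0.044, "finger_gap":0.005},
    {"tx":-0.044, "finger_gap":0.005},
  ],
)

```text
clock: 12.4
tool_pos: [0.5614, -0.1669, 0.0977]
orientation: [-180.0, -0.3, 8.7]
force: [3.7, 7.8, 1.8]
opening: 0.0135
gripper_force: 30.0
```

```bash
python3 - <<'E'
from h import *
go(640.6,-149.5,98,8.7)
meas(snap('top'),'top',62,79)
E
```

```text
clock 12.4 pos [ 561.4 -166.9   97.7] rpy [-179.99   -0.31    8.67] F [3.7 7.8 1.8] M [ 2.89 -1.05  0.11] op 0.0135 g 30.0 j [  3.  20. -22.  -0. -47.  96.]
tool delta mm [81.  -5.3 -0.3] turn -0.03
top n 768 bx [ 70.6  74.1 158.8 159.5] by [-28.4 -28.1  31.   31.9] z 69.1 slope [-0.004  0.001] rect [1.151e+02 1.600e+00 8.890e+01 6.030e+01 1.000e-01]
```

advance(
  motion=[
    {"tx":-0.004, "ty":-0.0003, "tz":-0.0001, "finger_gap":0.005},
    {"tx":-0.011, "ty":-0.0003, "tz":-0.0002, "finger_gap":0.005},
    {"tx":-0.019, "ty":-0.0003, "tz":-0.0002, "finger_gap":0.005},
    {"tx":-0.028, "ty":-0.0003, "tz":-0.0002, "finger_gap":0.005},
    {"tx":-0.037, "ty":-0.0003, "tz":-0.0003, "finger_gap":0.005},
    {"tx":-0.045, "ty":-0.0003, "tz":-0.0003, "finger_gap":0.005},
    {"tx":-0.05, "ty":-0.0003, "tz":-0.0003, "finger_gap":0.005},
    {"tx":-0.05, "ty":-0.0003, "tz":-0.0003, "finger_gap":0.005},
  ],
)

```text
clock: 13.45
tool_pos: [0.5102, -0.1749, 0.0974]
orientation: [180.0, -0.1, 8.6]
force: [0.3, 6.1, 3.5]
opening: 0.014
gripper_force: 30.0
```

```bash
python3 - <<'E'
from h import *
go(640.6,-149.5,98,8.7)
A=snap('top');meas(A,'top',62,79)
B=snap('side');meas(B,'side',62,79)
a=A['frame'][190:290,320:420];b=B['frame'][140:240,220:320]
cv2.imwrite('pics/c5.png',cv2.cvtColor(np.hstack([cv2.resize(x,(400,400),interpolation=2) for x in(a,b)]),cv2.COLOR_RGB2BGR))
E
```

```text
clock 13.45 pos [ 510.2 -174.9   97.4] rpy [ 1.80e+02 -1.10e-01  8.65e+00] F [0.3 6.1 3.5] M [ 2.09 -0.33  0.28] op 0.014 g 30.0 j [  2.  17. -28.  -0. -45.  97.]
tool delta mm [132.7  -5.5  -0.6] turn -0.05
top n 619 bx [136.5 138.7 210.9 211.7] by [-28.1 -27.7  31.6  32.4] z 68.9 slope [ 0.002 -0.003] rect [174.2   2.1  60.4  75.2  89.8]
side n 724 bx [-69.5 -65.5 128.9 138.2] by [-35.7 -29.5  41.   43.8] z 69.7 slope [ 0.021 -0.016] rect [ 31.7   5.2  76.6 207.5  84.2]
```

View pics/c5.png

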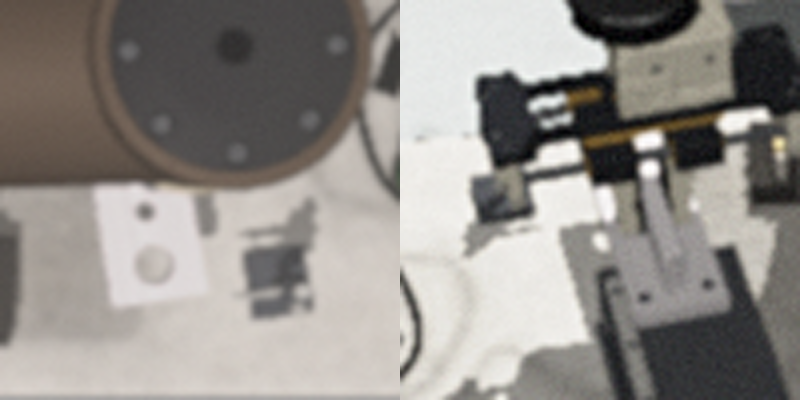

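```bash
cat >> h.py <<'E'
def prof(g,s,xs,ys,z):
    a=np.radians(188.7); C=np.array((598.,-161.7)); out=[]
    for y in ys:
        P=[proj(s,[*((C+[x*np.cos(a)-y*np.sin(a),x*np.sin(a)+y*np.cos(a)])/1000),z/1000]) for x in xs]
        P=np.float32(P)[None]; out.append(cv2.remap(g,P[...,0],P[...,1],cv2.INTER_LINEAR)[0])
    return np.mean(out,0)
def fine():
    A=[snap('top') for _ in range(4)]
    g=np.mean([x['frame'].astype(np.float32).mean(2) for x in A],0); s=A[0]
    xs=np.arange(195,236,.5); e=prof(g,s,xs,np.arange(-22,27,2),70)
    d=-np.gradient(e,.5); i=d.argmax(); w=slice(max(i-6,0),i+7); print('end',round(np.sum(xs[w]*d[w])/d[w].sum(),2))
    for ys in ((45,50),(50,56),(56,60)):
        xs2=np.arange(208,227,.5); r=prof(g,s,xs2,np.arange(*ys,1.),65); print('rod',ys,np.round(r[::2]).astype(int))
E
python3 - <<'E'
from h import *
fine()
E
```

```text
end 212.03
rod (45, 50) [204 204 204 203 201 199 197 195 195 196 198 200 203 204 205 206 206 206
 206]
rod (50, 56) [198 197 196 194 190 186 182 179 177 181 184 189 193 196 197 197 197 196
 196]
rod (56, 60) [139 138 136 134 133 134 137 144 151 158 161 163 160 155 149 144 139 137
 136]
```

```bash
python3 - <<'E'
from h import *
a=np.radians(188.7)
for n,C in(('top',(598.,-161.7)),('side',(601.5,-157.7))):
    S=[dict(np.load(n+'1.npz'))]+([snap('top') for _ in range(3)] if n=='top' else [])
    for s in S:
        W=cloud(s)*1000; d=W[...,:2]-C
        bx=d[...,0]*np.cos(a)+d[...,1]*np.sin(a); by=-d[...,0]*np.sin(a)+d[...,1]*np.cos(a)
        m=(W[...,2]>50)&(W[...,2]<80)&(by>38)&(by<72)&(bx>205)&(bx<230)
        print(n,m.sum(),'bx mean',bx[m].mean().round(2),'range',bx[m].min().round(1),bx[m].max().round(1),'slope',np.polyfit(by[m],bx[m],1).round(3),'by min',by[m].min().round(1),'z',np.median(W[...,2][m]).round(1))
E
```

```text
top 19 bx mean 217.26 range 215.1 219.4 slope [-9.00000e-03  2.17811e+02] by min 44.4 z 66.9
top 21 bx mean 217.19 range 215.0 219.4 slope [-2.00000e-02  2.18374e+02] by min 44.8 z 66.0
top 20 bx mean 217.22 range 214.7 219.6 slope [-2.00000e-03  2.17319e+02] by min 44.2 z 66.7
top 21 bx mean 217.16 range 214.9 219.2 slope [-1.50000e-02  2.18036e+02] by min 44.4 z 66.4
side 18 bx mean 217.56 range 213.9 224.5 slope [-6.60000e-02  2.21497e+02] by min 44.3 z 66.9
```

advance(
  motion=[
    {"tx":-0.001, "ty":-0.0002, "finger_gap":0.005},
    {"tx":-0.003, "ty":-0.0002, "finger_gap":0.005},
    {"tx":-0.005, "ty":-0.0002, "finger_gap":0.005},
    {"tx":-0.0052, "ty":-0.0002, "finger_gap":0.005},
    {"tx":-0.0052, "ty":-0.0002, "finger_gap":0.005},
    {"tx":-0.0052, "ty":-0.0002, "finger_gap":0.005},
  ],
)

```text
clock: 14.65
tool_pos: [0.5058, -0.1756, 0.0974]
orientation: [180.0, -0.1, 8.7]
force: [3.1, 5.4, 0.9]
opening: 0.0136
gripper_force: 30.0
```

```bash
python3 - <<'E'
from h import *
fine()
go(640.6,-149.5,98,8.7)
meas(snap('top'),'top',62,79)
E
```

```text
end 216.45
rod (45, 50) [203 203 203 202 201 199 196 194 194 195 197 200 203 204 205 205 205 206
 205]
rod (50, 56) [197 197 196 193 190 186 182 178 177 180 183 188 192 195 196 197 196 196
 195]
rod (56, 60) [138 137 135 133 132 133 136 143 151 158 161 163 159 154 149 144 140 137
 135]
clock 14.85 pos [ 505.8 -175.6   97.4] rpy [ 1.7998e+02 -1.4000e-01  8.6600e+00] F [2.2 6.3 0.6] M [ 1.72 -1.19  0.25] op 0.0138 g 30.0 j [  2.  16. -28.   0. -45.  97.]
tool delta mm [137.2  -5.5  -0.6] turn -0.04
top n 588 bx [144.8 146.7 215.4 216.2] by [-28.  -27.5  31.6  32.3] z 68.8 slope [-0.009  0.006] rect [180.4   2.2  71.4  60.1   0.2]
```

advance(
  motion=[
    {"tx":-0.0006, "finger_gap":0.005},
    {"tx":-0.0008, "finger_gap":0.005},
    {"tx":-0.0008, "finger_gap":0.005},
    {"tx":-0.0006, "finger_gap":0.005},
    {"tx":-0.0006, "finger_gap":0.005},
  ],
)

```text
clock: 15.52
tool_pos: [0.5051, -0.1757, 0.0974]
orientation: [180.0, -0.1, 8.7]
force: [2.5, 4.4, 0.5]
opening: 0.0133
gripper_force: 30.0
```

```bash
python3 - <<'E'
from h import *
fine()
go(640.6,-149.5,98,8.7)
for _ in range(4): meas(snap('top'),'top',62,76)
S=[snap('side') for _ in range(4)]; Z=np.mean([s['z_map'] for s in S],0); s=S[0]; s['z_map']=Z
np.savez('side3.npz',**s)
# side: plate-top tail vs deck height
W=cloud(s)*1000;a=np.radians(188.7);d=W[...,:2]-(601.5,-157.7)
bx=d[...,0]*np.cos(a)+d[...,1]*np.sin(a); by=-d[...,0]*np.sin(a)+d[...,1]*np.cos(a)
for lo,hi in((-60,-30),(-30,0),(0,10),(22,32),(32,45),(45,60),(60,75),(75,90)):
    m=(bx>lo)&(bx<hi)&(by>-24)&(by<-9)&(W[...,2]>50)&(W[...,2]<85); print(lo,hi,m.sum(),np.round(np.median(W[...,2][m]),2) if m.sum() else '')
E
```

```text
end 217.04
rod (45, 50) [203 203 203 202 201 199 196 194 194 195 197 199 202 203 205 205 205 206
 205]
rod (50, 56) [197 196 196 194 190 186 181 178 176 180 183 187 192 195 196 197 196 196
 195]
rod (56, 60) [138 137 135 133 132 133 136 143 151 157 161 163 159 154 148 144 139 137
 135]
clock 15.72 pos [ 505.1 -175.7   97.4] rpy [ 1.7998e+02 -1.3000e-01  8.6500e+00] F [2.1 4.8 0.8] M [ 1.64 -1.1   0.33] op 0.0141 g 30.0 j [  2.  16. -28.   0. -45.  97.]
tool delta mm [137.9  -5.5  -0.6] turn -0.05
top n 579 bx [146.4 148.6 216.1 216.8] by [-28.  -27.6  31.8  32.3] z 68.7 slope [-0.009 -0.002] rect [181.5   2.1  70.5  60.1   0.2]
top n 578 bx [146.6 148.7 216.1 216.6] by [-27.8 -27.6  31.7  32.3] z 68.8 slope [-0.005  0.001] rect [1.816e+02 2.200e+00 7.000e+01 6.000e+01 1.000e-01]
top n 574 bx [146.5 148.7 215.9 216.8] by [-28.  -27.5  31.7  32.7] z 68.9 slope [-0.007  0.001] rect [181.4   2.1  70.3  60.3   0.7]
top n 576 bx [146.5 148.6 216.1 216.5] by [-28.  -27.7  31.7  32.5] z 68.8 slope [-0.005 -0.005] rect [1.815e+02 2.300e+00 7.010e+01 6.030e+01 1.000e-01]
-60 -30 58 60.63
-30 0 56 60.49
0 10 20 60.59
22 32 18 70.83
32 45 20 70.92
45 60 24 70.99
60 75 19 70.69
75 90 31 71.17
```

advance(
  motion=[
    {"tz":-0.0001, "finger_gap":0.005},
    {"tz":-0.0002, "finger_gap":0.005},
    {"tz":-0.0002, "finger_gap":0.005},
    {"tz":-0.0002, "finger_gap":0.005},
  ],
)

```text
clock: 16.62
tool_pos: [0.5048, -0.1757, 0.0974]
orientation: [180.0, -0.1, 8.6]
force: [3.4, 4.7, -0.0]
opening: 0.014
gripper_force: 30.0
```

```bash
python3 - <<'E'
from h import *
go(640.6,-149.5,98,8.7)
fine()
for _ in range(4): meas(snap('top'),'top',62,76)
E
```

```text
clock 16.62 pos [ 504.8 -175.7   97.4] rpy [ 1.7999e+02 -1.1000e-01  8.6500e+00] F [ 3.4  4.7 -0. ] M [ 1.64 -1.3   0.2 ] op 0.014 g 30.0 j [  2.  16. -28.   0. -45.  97.]
tool delta mm [138.2  -5.5  -0.6] turn -0.05
end 217.18
rod (45, 50) [203 203 203 202 201 199 196 194 194 195 197 200 202 203 205 205 205 205
 205]
rod (50, 56) [197 196 195 193 190 186 182 178 177 180 183 188 192 195 196 197 196 196
 195]
rod (56, 60) [138 137 135 133 132 133 136 143 151 157 161 163 159 154 149 144 139 137
 135]
top n 580 bx [146.5 148.7 216.3 217. ] by [-27.9 -27.7  31.8  32.3] z 68.9 slope [-0.009 -0.001] rect [181.7   2.2  60.2  70.5  89.9]
top n 584 bx [146.4 148.6 216.2 217. ] by [-27.9 -27.6  31.8  32.6] z 69.0 slope [-0.007 -0.001] rect [181.7   2.3  70.7  60.3   0.2]
top n 582 bx [146.5 148.6 216.2 217.1] by [-28.  -27.6  31.6  32.5] z 69.1 slope [-0.006 -0.003] rect [1.817e+02 2.300e+00 7.060e+01 6.040e+01 1.000e-01]
top n 581 bx [146.6 148.6 216.2 217. ] by [-27.9 -27.6  31.8  32.4] z 68.9 slope [-0.01   0.005] rect [181.7   2.1  70.6  60.    0.5]
```

advance(
  motion=[
    {"tx":0.0002, "tz":-0.0001, "finger_gap":0.005},
    {"tx":0.0003, "tz":-0.0002, "finger_gap":0.005},
    {"tx":0.0003, "tz":-0.0002, "finger_gap":0.005},
    {"tx":0.0003, "tz":-0.0002, "finger_gap":0.005},
  ],
)

```text
clock: 17.52
tool_pos: [0.5046, -0.1757, 0.0974]
orientation: [180.0, -0.1, 8.6]
force: [3.1, 5.4, -0.2]
opening: 0.0139
gripper_force: 30.0
```

```bash
python3 - <<'E'
from h import *
go(640.6,-149.5,98,8.7)
fine()
for _ in range(4): meas(snap('top'),'top',62,76)
A=snap('top');B=snap('side')
a=A['frame'][190:290,320:420];b=B['frame'][140:240,220:320]
cv2.imwrite('pics/c6.png',cv2.cvtColor(np.hstack([cv2.resize(x,(400,400),interpolation=2) for x in(a,b)]),cv2.COLOR_RGB2BGR))
E
```

```text
clock 17.52 pos [ 504.6 -175.7   97.4] rpy [ 1.7999e+02 -6.0000e-02  8.6400e+00] F [ 3.1  5.4 -0.2] M [ 1.66 -1.23  0.29] op 0.0139 g 30.0 j [  2.  16. -28.  -0. -45.  97.]
tool delta mm [138.4  -5.5  -0.6] turn -0.06
end 217.52
rod (45, 50) [203 203 203 202 201 199 197 194 194 195 197 200 202 204 205 205 205 205
 205]
rod (50, 56) [197 196 195 193 190 186 182 178 177 180 183 188 192 195 196 196 196 196
 195]
rod (56, 60) [138 137 135 133 132 133 136 143 151 157 161 163 159 154 149 144 139 137
 135]
top n 588 bx [146.6 148.7 216.5 217. ] by [-28.1 -27.7  31.7  32.6] z 69.0 slope [ 0. -0.] rect [181.7   2.3  70.4  60.5   0.2]
top n 585 bx [146.5 148.7 216.6 217.2] by [-27.9 -27.7  31.7  32.1] z 69.0 slope [-0.007  0.001] rect [1.818e+02 2.100e+00 7.070e+01 6.000e+01 1.000e-01]
top n 586 bx [146.4 148.7 216.7 217.2] by [-28.  -27.6  31.5  32.5] z 69.0 slope [-0.005  0.   ] rect [181.8   2.3  70.9  60.4   0. ]
top n 586 bx [146.6 148.7 216.6 216.9] by [-28.  -27.7  31.8  32.4] z 69.1 slope [ 0.001 -0.001] rect [181.7   2.2  70.6  60.1   0.3]
```

View pics/c6.png

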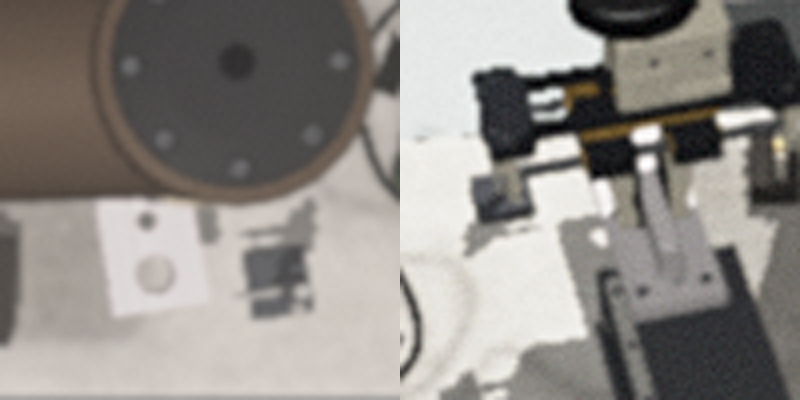

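The plate end (top crop corner (210,300)) lines up with the pointer tip (237,295) and is level. There is a slight outward creep, so I'll relieve it and check that it stands still.

advance(
  motion=[
    {"tx":0.0003, "finger_gap":0.005},
    {"tx":0.0005, "finger_gap":0.005},
    {"tx":0.0005, "finger_gap":0.005},
    {"tx":0.0005, "finger_gap":0.005},
    {"tx":0.0005, "finger_gap":0.005},
    {"tx":0.0005, "finger_gap":0.005},
    {"tx":0.0005, "finger_gap":0.005},
    {"tx":0.0005, "finger_gap":0.005},
  ],
)

```text
clock: 19.02
tool_pos: [0.5047, -0.1757, 0.0974]
orientation: [180.0, -0.0, 8.6]
force: [1.7, 5.0, 1.1]
opening: 0.0139
gripper_force: 30.0
```

advance(
  motion=[
    {"finger_gap":0.005},
    {"finger_gap":0.005},
    {"finger_gap":0.005},
    {"finger_gap":0.005},
    {"finger_gap":0.005},
    {"finger_gap":0.005},
    {"finger_gap":0.005},
    {"finger_gap":0.005},
  ],
)

```text
clock: 20.02
tool_pos: [0.5047, -0.1757, 0.0974]
orientation: [180.0, -0.0, 8.6]
force: [1.6, 4.8, 1.0]
opening: 0.0137
gripper_force: 30.0
```

```bash
python3 - <<'E'
from h import *
go(640.6,-149.5,98,8.7)
fine()
for _ in range(3): meas(snap('top'),'top',62,76)
E
```

```text
clock 20.02 pos [ 504.7 -175.7   97.4] rpy [ 1.80e+02 -2.00e-02  8.63e+00] F [1.6 4.8 1. ] M [ 1.81 -0.81  0.27] op 0.0137 g 30.0 j [  2.  16. -28.  -0. -45.  97.]
tool delta mm [138.3  -5.6  -0.6] turn -0.07
end 217.52
rod (45, 50) [204 204 203 202 201 199 196 194 194 195 197 200 203 204 205 205 205 205
 205]
rod (50, 56) [197 197 195 193 190 186 181 178 177 180 183 188 192 195 196 197 196 196
 195]
rod (56, 60) [138 138 135 133 132 133 135 143 151 158 161 163 159 154 149 144 139 137
 135]
top n 595 bx [146.5 147.7 216.4 217.1] by [-28.1 -27.7  31.6  32.4] z 69.2 slope [0.003 0.002] rect [181.7   2.2  70.7  60.4   0.2]
top n 595 bx [146.5 147.8 216.6 217.2] by [-28.1 -27.7  31.6  32.4] z 69.0 slope [-0.006 -0.   ] rect [181.9   2.2  70.7  60.5   0. ]
top n 593 bx [146.5 147.7 216.5 217.1] by [-27.9 -27.7  31.5  32.3] z 69.1 slope [-0.001 -0.   ] rect [181.8   2.2  70.6  60.2   0. ]
```

Still, level, against the fence and within about 0.5 mm of the tip. Handing in.

```bash
python3 -c "
from plant import job
print(job.close_job())"
```

```text
the job is handed in; nothing more can be done
None
```

The job is handed in: the gripper still holds the plate, level to within the measurement and still, against the fence, with its drilled end within about 0.5 mm of the pointer tip, at about 20 s of the 48 s; no verdict was returned.

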